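# Release the serviced clipper from the quick-action vise and hold it up level

### The arm

A 6-joint arm with a two-finger parallel gripper is mounted at the origin on a cart in front of the work surface, level with it; the furniture and walls round the work are solid. World frame = base frame: x ahead of the robot, y to its left, z up, the work surface at z = 0. Lengths are in m, angles in degrees, forces in N, time in s.
With the tool pointing down it reaches from about 0.35 to 0.8 m from the base axis. Payload 7.3 kg.
Tool frame: the origin (TCP) lies between the finger pads; the fingertips stand 22 mm ahead of it and the grasp point (between the pads) lies 3 mm ahead of it (tip_reach is the distance from the TCP to the fingertips, in m); z points along the fingers, y is the line along which they close (so a half turn about z gives the same grasp; the last joint's range is limited). The gripper opens to 85 mm and grips with 20 to 120 N. Pads are 22 mm wide; open, the fingers measure 114 mm over their backs; the gripper's body (76 mm by 85 mm) begins 54 mm behind the grasp point. The pads swing forward as they close: fully open they stand 13 mm farther back than shut.
Start: joints at [-83.709, 19.595, 87.324, -0, 73.075, -8.365], TCP at [0.133, -0.508, 0.253] pointing down, gripper open.
Joint ranges: [-145.02, 145.02], [-44.19, 115.74], [2.07, 154.8], [-57.11, 237.11], [16.16, 152.29], [-177.93, 177.93]. Speed limits (degrees/s): [147.25, 147.25, 180, 180, 180, 180].

### API

Orientations are given as [roll, pitch, yaw] about the fixed x, y, z axes, in that order (R = Rz(yaw) Ry(pitch) Rx(roll)).
In Python, from rig import get_obs, capture, close_job, tip_reach gives the robot as it stands.
- The arm moves only by the tool play_rows, never from a script. Its argument "rows" is a list of rows, each an object with "offset": the shift along the tool's x, y, z in m, a list of three; "roll": the turn about the tool's z in rad; "jaw": the opening in per cent of the stroke, from 0 (shut) to 100 (fully open). In form: [{"offset": [dx, dy, dz], "roll": roll, "jaw": jaw}, ...]. A call has 1 to 5 rows; each row shifts and turns the commanded pose from where the row before left it, along the tool's axes as they then stand; what a row does not reach is not made up. A row lasts 1/12 s, in which the tool goes at most 41.7 mm and 7.16 degrees, less where a joint would pass 70% of its speed; a pose out of reach is approached as far as the arm can. A call with a gripper value outside its range is refused whole. The fingers move at their own pace and stop on an object; the grip force is fixed at half the most. Time passes only in rows, so rows that do not move let the fingers close. It gives the time, the measured TCP pose, the force, the opening and the grip force at its end, in the units of the state.
- get_obs(): the state, without advancing time (a new reading comes with each control period).
- capture(name): name is "side" or "top" or "wrist"; returns a dict with "img" (400x640x3 uint8, blue, green, red), "depth" (400x640 float32, m along the optical axis (not along the pixel's ray), 0 where there is no reading), "fov_y" (degrees; the focal length in pixels is half the picture's height over the tangent of half this angle, whatever the lens; pixels are square), "cx", "cy" (the principal point, pixels), "camera_from_world" (4x4, takes a point from world to camera coordinates); the wrist camera has in their place "hand_eye" (4x4, takes a point from camera to tool coordinates, whose origin is the TCP and whose axes are the flange's). Camera axes: x right, y down, z forward; pixel columns grow to the right and rows downward; lengths in m; the calibration is good to about 2 mm. A picture is of the moment at which its call begins: read the wrist's pose just before it.
- close_job(): hands the job in; it is judged then, once.
The state is a dict: "time": time; "joint_positions": joint angles; "joint_velocities": joint speeds; "joint_efforts": joint torques, N m; "eef_pos": TCP position; "eef_rot": TCP orientation; "wrist_force": force on the tool from outside, world axes, zero at the start; "wrist_torque": the same for the moment, N m; "grip_width": finger opening in m; "finger_force": force on a finger pad.
Only numpy, scipy, OpenCV 4.12 (cv2) and the standard library are available. Lean on these libraries where they do the work, as an engineer would, in place of code of your own. Each camera call takes 0.05 s, during which the arm holds its last target. There are 200 camera calls.

### The job

The hair clipper lies clamped in the small quick-action vise, where its blades have just been set. Swing the vise's lever round to its open stop so that the sliding jaw draws back, then lift the clipper out, keeping it level all the while, and hold it still, level and upright as it lay, at least 10 cm above where it lay so that the blade edge can be checked by eye. Keep it there for a couple of seconds and finish while still holding it, leaving the vise open and the things lying around undisturbed.

Things in the scene. Friction and masses are not known exactly. Their poses are not given: they have to be found in the camera images.
- clipper_grip (a point): where to pinch the black hair clipper across its x, from above: on the centre line of its body, half-way up, 18 mm above its underside; 44 mm above the worktop while it lies in the vise. x across its width, y lengthwise from blade end (-y) to cord end (+y), z up. Between the vise's horns its flanks are free from 18 mm to -y of here to 25 mm to +y
- clipper: the clipper, 0.38 kg, lying flat; origin at its underside, clipper_grip at (-3, 14, 18) mm. Body a bar 36 mm wide (x -21 to 15), 36 high, y -92 to 87; blades beyond at -y; centre of mass about y = -3. A taper lever stands out from the +x flank to x = 25, at y -51 to -9, z 15 to 29; a flat switch 5 mm proud of the top at y 4 to 24
- vise: grey cast quick-action vise fixed to the worktop; origin on the worktop under the middle of its seat; x from the lever (-x, on the robot's left) to the fixed jaw, y along the jaws and the clipper (roughly away from the robot). Foot x -160 to 48 mm, y -90 to 90, 12 mm high; rests for the clipper 26 mm high. The fixed jaw is two horns, at y -88 to -62 and 48 to 78, x 19 to 36, 57 mm high, open between them
- jaw (a joint): how far the sliding jaw has drawn back along the vise's -x, m, driven by the lever: 12.4 mm per rad through a pinion and rack; 0 shut, 0.021 at the open stop. Two horns opposite the fixed ones, 70 mm high, at x -36 to -19 when shut, on a carriage 24 mm high; lips on their tops reach 5 mm over the clipper's top edge (62 mm high), so that it lifts out only when the jaw is back
- lever (a joint): angle of the vise's lever, rad: 0 shut, 1.7 open stop; starts at 0 to 0.12; turns anticlockwise seen from above about a vertical axis and stays where it is left. Friction about 0.2 N m (3 to 5 N at the grip)
- lever_grip (a point): upright black barrel grip at the end of the lever, 22 mm thick, from 47 to 87 mm above the worktop; this point is on its axis, half-way up, 67 mm above the worktop. Top of the flat lever arm under it: 42 mm. It moves on a circle of radius 78 mm about lever_pivot
- lever_pivot (a point): point on the lever's vertical axis at the height of lever_grip, 108 mm from the vise's origin along the vise's -x. From here the lever points 80 degrees anticlockwise of the vise's +x (about along +y) when shut and 178 degrees (along -x) when open
- oil_bottle_mid (a point): bystander: clear round bottle with white cap, 41 mm thick, 152 mm tall, upright; point at its middle, half-way up
- screwdriver_grip (a point): bystander: small screwdriver with black handle, 150 mm long, lying beside the vise; point in its handle
- tint_brush: bystander: flat black tint brush, 41x183x10 mm, lying; origin under its centre
- clip_black: bystander: black sectioning clip, 110x15x18 mm, lying; origin under its centre
- wax_pot: bystander: small black pot with gold lid, 53 mm across, 36 mm tall, behind and left of the vise; origin under its centre
- scissors: bystander: open steel scissors, 171x54x7 mm, lying; origin under their centre
- comb: bystander: flat yellow comb, 63x250x7 mm, lying at the left; origin under its centre

How it is judged:
By the outcome, as a careful person would: the job done as asked, in the order asked, and still so for the second after the job is handed in, while the arm keeps its last pose, push and grip.
It also fails if it takes over 61 s, if anything falls off the work surface, if the arm or the gripper's body presses on something with over 40 N, if the wrist force passes 120 N, or if a joint passes its speed limit or range.

## Working session

There is one attempt and no reset: what is moved stays moved. The work goes in short steps, Python scripts to look and compute and a tool call to move; the robot and the scene stay as the last step left them, time stands still between calls to the robot, and variables do not carry over. Pictures are saved under pics/ and viewed, at most 10 in all, crops included, and the job is handed in when it is done.

Besides the shell and the picture viewer there is one more tool, called after ">>>" by a JSON object that holds its "op" and its "data". play_rows: Moves the arm, as the interface text tells. Its arguments: {"type":"object","properties":{"rows":{"type":"array","items":{"type":"object","properties":{"offset":{"type":"array","items":{"type":"number"}},"roll":{"type":"number"},"jaw":{"type":"number"}}}}},"required":["rows"]}

```bash
ls; mkdir -p pics; python3 - <<'E'
from rig import *
import cv2,numpy as np
o=get_obs();print({k:np.round(v,4).tolist() for k,v in o.items()},tip_reach)
for n in("top","side"):
    c=capture(n);cv2.imwrite(f"pics/{n}0.png",c["img"]);np.savez(f"{n}0.npz",**c)
    print(n,c["fov_y"],c["cx"],c["cy"],np.round(c["camera_from_world"],3).tolist())
E
```

```text
pics
{'time': 0.0, 'joint_positions': [-83.7107, 19.6373, 87.3766, -0.0003, 73.0752, -8.3663], 'joint_velocities': [0.0622, -0.0281, -0.0524, -0.0909, -0.0898, -0.0078], 'joint_efforts': [-0.0021, -43.3676, -24.6015, -0.0004, 0.0077, 0.0], 'eef_pos': [0.1328, -0.5076, 0.2526], 'eef_rot': [-179.9118, -0.0126, 14.6556], 'wrist_force': [0.0808, -0.0537, 0.2427], 'wrist_torque': [-0.012, -0.0242, 0.0137], 'finger_force': 0.0, 'grip_width': 0.0856} 0.022
top 45.311848531323996 314.2041690450692 201.4737148023499 [[-0.006, -1.0, -0.001, 0.09], [-0.989, 0.006, -0.149, 0.574], [0.149, 0.0, -0.989, 1.133], [0.0, 0.0, 0.0, 1.0]]
side 47.41880394869728 320.8256093287936 197.1890744617174 [[-0.946, -0.325, -0.02, 0.571], [-0.091, 0.323, -0.942, 0.098], [0.313, -0.889, -0.335, 1.21], [0.0, 0.0, 0.0, 1.0]]
```

View pics/top0.png

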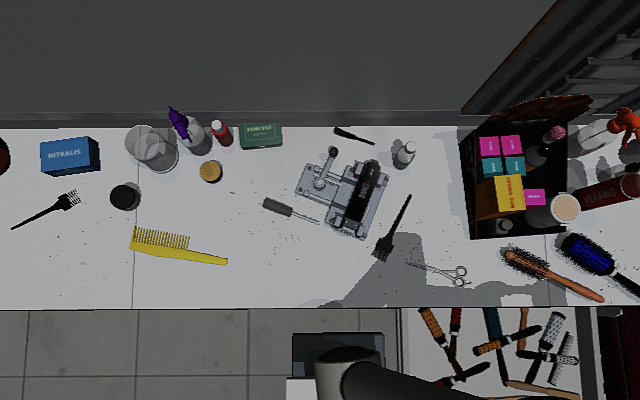

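View pics/side0.png

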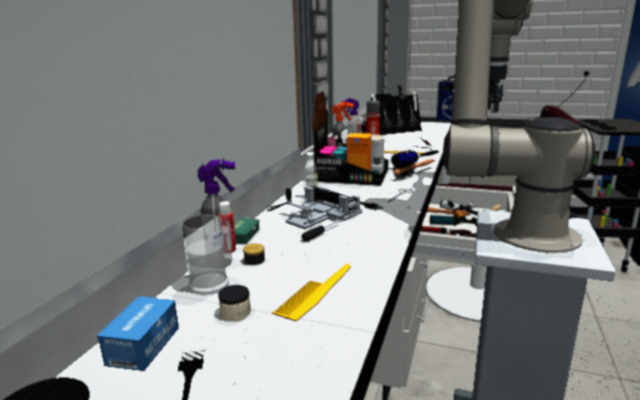

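The top view shows the vise round (345,192), the black clipper along (355,225)-(372,162), the lever grip at (333,150), the oil bottle at (403,153) and the screwdriver at (280,207). The side view is too far away to help much. I'll cast rays for a rough pose.

```bash
cat > h.py <<'E'
import numpy as np,cv2
from scipy.spatial.transform import Rotation as R
def cast(c,uv,h,M=None):
    """pixels -> world points on plane z=h. M: world_from_camera"""
    f=c["img"].shape[0]/2/np.tan(np.radians(float(c["fov_y"]))/2)
    if M is None: M=np.linalg.inv(c["camera_from_world"])
    uv=np.atleast_2d(uv).astype(float)
    d=np.c_[(uv[:,0]-c["cx"])/f,(uv[:,1]-c["cy"])/f,np.ones(len(uv))]@M[:3,:3].T
    o=M[:3,3]; h=np.broadcast_to(h,len(uv))
    return o+d*((h-o[2])/d[:,2])[:,None]
def tool(o):
    T=np.eye(4);T[:3,:3]=R.from_euler("xyz",o["eef_rot"],degrees=True).as_matrix();T[:3,3]=o["eef_pos"];return T
E
python3 - <<'E'
from h import *
c=dict(np.load("top0.npz"))
print(np.round(cast(c,[(333,150),(356,222),(373,163),(403,145),(280,207),(210,165),(336,208),(345,133)],[.087,.062,.062,.152,.01,.036,.0,.01]),3))
I=c["img"][120:250,255:420];cv2.imwrite("pics/c.png",cv2.resize(I,None,fx=4.5,fy=4.5,interpolation=cv2.INTER_CUBIC))
E
```

```text
[[ 0.693  0.041  0.087]
 [ 0.521 -0.014  0.062]
 [ 0.666 -0.058  0.062]
 [ 0.686 -0.115  0.152]
 [ 0.566  0.173  0.01 ]
 [ 0.669  0.346  0.036]
 [ 0.564  0.031  0.   ]
 [ 0.758  0.006  0.01 ]]
```

View pics/c.png

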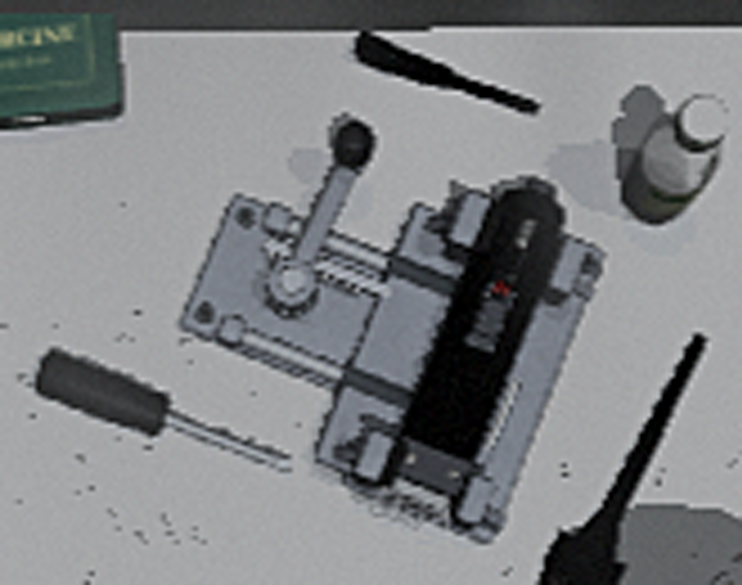

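The crop shows the vise turned about 23° (clipper from (435,450) to (525,185)), the lever pivot at (292,285), the knob at (352,143), and the screwdriver clear to the left. I'll check the wrist camera geometry and plan the first approach.

```bash
cat >> h.py <<'E'
def go(o,xyz,yaw=None):
    """offset in present tool axes and roll (rad) to target"""
    T=tool(o);d=T[:3,:3].T@(np.array(xyz)-T[:3,3]);n=np.linalg.norm(d)
    s="offset %s n=%.3f rows>=%d"%(np.round(d,4),n,np.ceil(n/.04))
    if yaw is not None:
        r=(o["eef_rot"][2]-yaw+180)%360-180;s+=" roll %.3f"%np.radians(r)
    return s
E
python3 - <<'E'
from h import *
from rig import *
c=capture("wrist");print(np.round(c["hand_eye"],3),c["fov_y"],c["cx"],c["cy"])
o=get_obs();print(go(o,(.55,.03,.33),-23))
d=dict(np.load("top0.npz"))
s=lambda x,y:(255+x/4.5-.4,120+y/4.5-.4)
P=cast(d,[s(292,280),s(352,140),s(520,190),s(445,440),s(232,327),s(345,373)],[.06,.087,.062,.062,.02,.02]);print(np.round(P,3))
for a,b in((0,1),(3,2),(4,5)): 
  v=(P[b]-P[a])[:2];print(np.linalg.norm(v),np.degrees(np.arctan2(v[1],v[0])))
E
```

```text
[[ 0.    -0.951 -0.308  0.079]
 [ 1.     0.     0.001 -0.001]
 [-0.    -0.308  0.951 -0.12 ]
 [ 0.     0.     0.     1.   ]] 59.22375867203525 323.8024609546847 201.5639066196754
offset [ 0.5396 -0.4147 -0.0766] n=0.685 rows>=18 roll 0.657
[[ 0.62   0.073  0.06 ]
 [ 0.691  0.041  0.087]
 [ 0.669 -0.051  0.062]
 [ 0.532 -0.008  0.062]
 [ 0.601  0.106  0.02 ]
 [ 0.575  0.044  0.02 ]]
0.0775990761167244 -24.552623785964453
0.14309242313124798 -17.56047465445893
0.06804455109532791 -112.74193412383893
```

```bash
python3 - <<'E'
from h import *
from rig import *
print(go(get_obs(),(.64,.02,.28),-23))
E
```

```text
offset [ 0.6242 -0.3822 -0.0266] n=0.732 rows>=19 roll 0.657
```

>>> {"op": "play_rows", "data": {"rows": [{"offset": [0.031, -0.019, -0.0013], "roll": 0, "jaw": 100}, {"offset": [0.031, -0.019, -0.0013], "roll": 0, "jaw": 100}, {"offset": [0.031, -0.019, -0.0013], "roll": 0, "jaw": 100}, {"offset": [0.031, -0.019, -0.0013], "roll": 0, "jaw": 100}, {"offset": [0.031, -0.019, -0.0013], "roll": 0, "jaw": 100}]}}

```text
time: 0.57
eef_pos: [0.2595, -0.3753, 0.2597]
eef_rot: [-180.0, 0.0, 14.6]
wrist_force: [0.6, -0.7, -0.1]
grip_width: 0.0857
finger_force: 0.0
```

>>> {"op": "play_rows", "data": {"rows": [{"offset": [0.031, -0.019, -0.0013], "roll": 0, "jaw": 100}, {"offset": [0.031, -0.019, -0.0013], "roll": 0, "jaw": 100}, {"offset": [0.031, -0.019, -0.0013], "roll": 0, "jaw": 100}, {"offset": [0.031, -0.019, -0.0013], "roll": 0, "jaw": 100}, {"offset": [0.031, -0.019, -0.0013], "roll": 0, "jaw": 100}]}}

```text
time: 0.98
eef_pos: [0.3855, -0.2441, 0.2663]
eef_rot: [-180.0, 0.0, 14.6]
wrist_force: [0.2, 0.0, 0.6]
grip_width: 0.0854
finger_force: 0.0
```

>>> {"op": "play_rows", "data": {"rows": [{"offset": [0.031, -0.019, -0.0013], "roll": 0, "jaw": 100}, {"offset": [0.031, -0.019, -0.0013], "roll": 0, "jaw": 100}, {"offset": [0.031, -0.019, -0.0013], "roll": 0, "jaw": 100}, {"offset": [0.031, -0.019, -0.0013], "roll": 0, "jaw": 100}, {"offset": [0.031, -0.019, -0.0013], "roll": 0, "jaw": 100}]}}

```text
time: 1.4
eef_pos: [0.5115, -0.1128, 0.2727]
eef_rot: [-180.0, 0.0, 14.7]
wrist_force: [0.7, -0.8, 0.4]
grip_width: 0.0852
finger_force: 0.0
```

>>> {"op": "play_rows", "data": {"rows": [{"offset": [0.031, -0.019, -0.0013], "roll": 0, "jaw": 100}, {"offset": [0.031, -0.019, -0.0013], "roll": 0, "jaw": 100}, {"offset": [0.031, -0.019, -0.0013], "roll": 0, "jaw": 100}, {"offset": [0.031, -0.019, -0.0013], "roll": 0, "jaw": 100}, {"offset": [0.031, -0.019, -0.0013], "roll": 0, "jaw": 100}]}}

```text
time: 1.82
eef_pos: [0.6374, 0.0182, 0.2789]
eef_rot: [-180.0, 0.0, 14.7]
wrist_force: [0.9, -0.8, 0.3]
grip_width: 0.0852
finger_force: 0.0
```

>>> {"op": "play_rows", "data": {"rows": [{"offset": [0, 0, 0], "roll": 0.11, "jaw": 60}, {"offset": [0, 0, 0], "roll": 0.11, "jaw": 60}, {"offset": [0, 0, 0], "roll": 0.11, "jaw": 60}, {"offset": [0, 0, 0], "roll": 0.11, "jaw": 60}, {"offset": [0, 0, 0], "roll": 0.11, "jaw": 60}]}}

```text
time: 2.23
eef_pos: [0.6364, 0.0168, 0.2787]
eef_rot: [180.0, 0.1, -17.2]
wrist_force: [-0.9, -0.8, -0.3]
grip_width: 0.0512
finger_force: 0.0
```

>>> {"op": "play_rows", "data": {"rows": [{"offset": [0, 0, 0], "roll": 0.11, "jaw": 40}, {"offset": [0, 0, 0], "roll": 0, "jaw": 40}, {"offset": [0, 0, 0], "roll": 0, "jaw": 40}, {"offset": [0, 0, 0], "roll": 0, "jaw": 40}, {"offset": [0, 0, 0], "roll": 0, "jaw": 40}]}}

```text
time: 2.65
eef_pos: [0.6365, 0.0166, 0.2791]
eef_rot: [180.0, 0.0, -23.0]
wrist_force: [-0.8, -0.5, -0.7]
grip_width: 0.034
finger_force: 0.0
```

```bash
python3 - <<'E'
from h import *
from rig import *
o=get_obs();c=capture("wrist");cv2.imwrite("pics/w1.png",c["img"]);np.savez("w1.npz",T=tool(o),**c)
print(o["time"],o["eef_pos"],o["eef_rot"],o["grip_width"],o["wrist_force"])
E
```

```text
2.65 [0.63648315 0.01656295 0.2791223 ] [ 1.79988391e+02  1.52172383e-02 -2.30343424e+01] 0.03401309358051421 [-0.78847262 -0.51413792 -0.66411733]
```

View pics/w1.png

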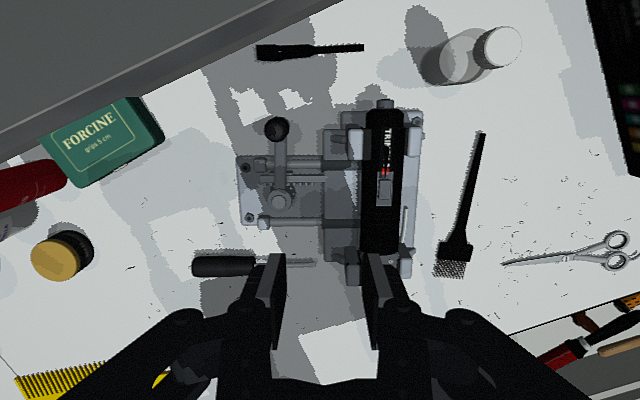

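The wrist view shows the vise nearly axis-aligned: knob top at (277,128), pivot hub at (281,201), clipper body about x 362–404, y 108–255. I'll refine these with masks.

```bash
cat > m.py <<'E'
from h import *
c=dict(np.load("w1.npz"));M=c["T"]@c["hand_eye"];g=c["img"].max(2)
m=(g<45).astype(np.uint8)
n,l,s,ce=cv2.connectedComponentsWithStats(m[:275])
for i in range(1,n):
    if s[i,4]>80:print(i,s[i],ce[i])
k=l[128,277]; ys,xs=np.where(l==k)
(u,v),r=cv2.minEnclosingCircle(np.c_[xs,ys].astype(np.float32));print("knob",u,v,r,cast(c,(u,v),.087,M))
# clipper edges per row
for y in range(115,260,10):
    b=np.where(m[y,340:425])[0]+340
    print(y,b.min(),b.max(),np.round(cast(c,[(b.min(),y),(b.max()+1,y)],.062,M)[:,:2],4).tolist())
I=c["img"][95:285,230:430];cv2.imwrite("pics/w1c.png",cv2.resize(I,None,fx=3.1,fy=3.1,interpolation=cv2.INTER_CUBIC))
E
python3 m.py
```

```text
3 [ 586    0   54  177 5538] [620.60798122  66.25966053]
25 [ 256   44  108   17 1172] [299.89163823  50.76877133]
53 [125  97  40  67 639] [145.97809077 121.97026604]
54 [ 321   99   98  176 6498] [377.63958141 191.0781779 ]
57 [264 117  25  25 451] [276.21507761 128.60532151]
64 [ 437  133   49  135 1670] [462.30479042 217.71556886]
168 [ 45 230  49  43 743] [ 76.63930013 245.07806191]
183 [275 253  11  22 171] [281.25146199 265.07602339]
188 [ 192  255   74   20 1264] [225.97310127 265.38053797]
knob 319.5 137.0 347.6338806152344 [[0.67252253 0.00613206 0.087     ]]
115 366 403 [[0.6713, -0.0402], [0.6575, -0.0728]]
125 346 415 [[0.6701, -0.0196], [0.6444, -0.0802]]
135 340 407 [[0.6637, -0.0109], [0.6385, -0.0702]]
145 345 407 [[0.6531, -0.0117], [0.6295, -0.0672]]
155 347 403 [[0.6434, -0.0099], [0.6219, -0.0605]]
165 358 402 [[0.6301, -0.0161], [0.613, -0.0564]]
175 362 401 [[0.6193, -0.0161], [0.6039, -0.0522]]
185 358 401 [[0.6113, -0.0088], [0.5943, -0.0489]]
195 361 400 [[0.6005, -0.0078], [0.5849, -0.0446]]
205 361 399 [[0.5907, -0.004], [0.5753, -0.0402]]
215 358 399 [[0.5819, 0.0027], [0.5651, -0.0367]]
225 340 398 [[0.5789, 0.0237], [0.5552, -0.0321]]
235 359 398 [[0.5609, 0.0098], [0.5446, -0.0284]]
245 359 404 [[0.5503, 0.0139], [0.5314, -0.0304]]
255 340 409 [[0.5473, 0.0366], [0.5184, -0.0315]]
```

View pics/w1c.png

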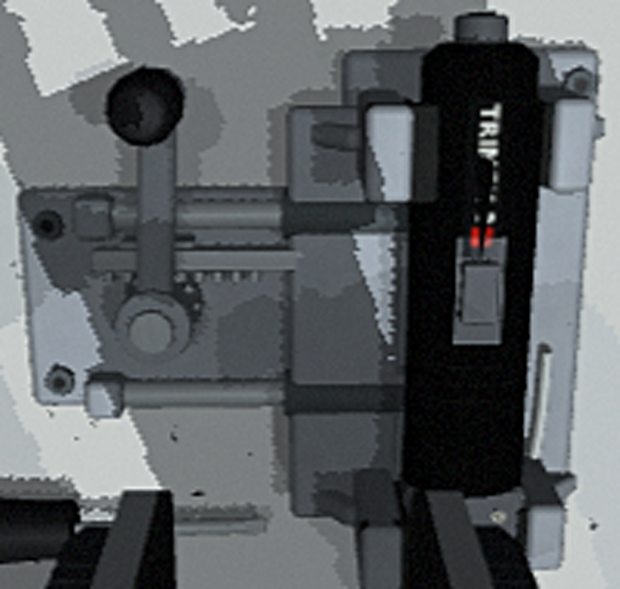

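The crop shows the knob centre at crop (145,106), the hub at (152,332), the raised switch (which marks the grip y) centred at (482,293), and the clipper's right edge clean.

```bash
python3 - <<'E'
from h import *
from rig import *
c=dict(np.load("w1.npz"));M=c["T"]@c["hand_eye"]
s=lambda x,y:(230+x/3.1-.35,95+y/3.1-.35)
P=cast(c,[s(145,106),s(152,332),s(152,332),s(482,293)],[.087,.05,.06,.067],M);print(np.round(P,4))
for p in P[1:3]:
    d=(P[0]-p)[:2];print(np.linalg.norm(d),np.degrees(np.arctan2(d[1],d[0])))
yw=np.radians(-22.6);vy=np.array([np.cos(yw),np.sin(yw)]);vx=np.array([np.sin(yw),-np.cos(yw)])
e=cast(c,[(403,155),(398.5,235)],.058,M)[:,:2]
print("right edge offset from switch along vx",(e-P[3,:2])@vx)
for p in(P[0],P[1],P[2]): print("from grip vx,vy",(p-P[3])[:2]@vx,(p-P[3])[:2]@vy)
E
```

```text
[[ 0.6937  0.0379  0.087 ]
 [ 0.6233  0.074   0.05  ]
 [ 0.6258  0.0715  0.06  ]
 [ 0.5985 -0.0318  0.067 ]]
0.0790643528184707 -27.116094521945637
0.07574358552336205 -26.27598484411207
right edge offset from switch along vx [0.01744296 0.0179628 ]
from grip vx,vy -0.10097634545421527 0.0611479397988672
from grip vx,vy -0.10720180373798445 -0.017670938369758533
from grip vx,vy -0.10583257217412052 -0.014439809274509365
```

```bash
python3 - <<'E'
from h import *
from rig import *
print(go(get_obs(),(.693,.0388,.279),-27))
E
```

```text
offset [ 0.0433 -0.0426  0.0002] n=0.061 rows>=2 roll 0.069
```

>>> {"op": "play_rows", "data": {"rows": [{"offset": [0.022, -0.021, 0], "roll": 0, "jaw": 40}, {"offset": [0.021, -0.021, 0], "roll": 0, "jaw": 40}, {"offset": [0, 0, 0.03], "roll": 0.069, "jaw": 40}, {"offset": [0, 0, 0.03], "roll": 0, "jaw": 40}, {"offset": [0, 0, 0.03], "roll": 0, "jaw": 40}]}}

```text
time: 3.12
eef_pos: [0.6931, 0.0386, 0.1882]
eef_rot: [-180.0, -0.1, -27.0]
wrist_force: [0.4, 0.9, -0.7]
grip_width: 0.0344
finger_force: 0.0
```

>>> {"op": "play_rows", "data": {"rows": [{"offset": [0, 0, 0.03], "roll": 0, "jaw": 40}, {"offset": [0, 0, 0.01], "roll": 0, "jaw": 40}, {"offset": [0, 0, 0], "roll": 0, "jaw": 40}]}}

```text
time: 3.37
eef_pos: [0.691, 0.0383, 0.1459]
eef_rot: [179.8, 0.3, -27.1]
wrist_force: [0.8, 0.1, -0.0]
grip_width: 0.0343
finger_force: 0.0
```

```bash
python3 - <<'E'
from h import *
from rig import *
o=get_obs();c=capture("wrist");cv2.imwrite("pics/w2.png",c["img"]);np.savez("w2.npz",T=tool(o),**c)
print(o["time"],o["eef_pos"],o["eef_rot"],o["grip_width"],o["wrist_force"])
E
```

```text
3.3667 [0.69096536 0.03832148 0.14589183] [179.84235972   0.34251438 -27.07262058] 0.03426028071465109 [ 0.83881723  0.09874452 -0.02356952]
```

View pics/w2.png

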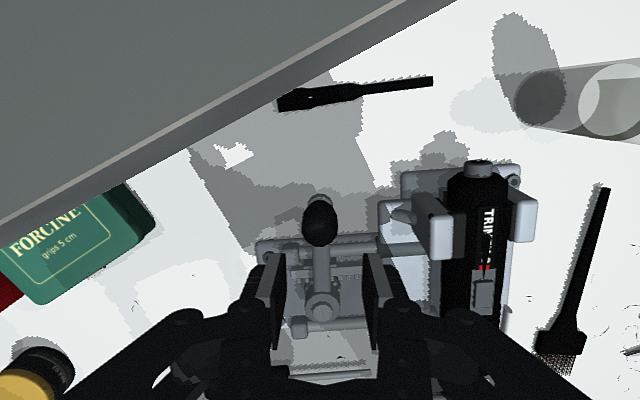

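The fingers (columns 271–375) straddle the knob (320,225) symmetrically. The TCP is 2–3 mm off the command, so I'll check the joints before going lower.

```bash
python3 - <<'E'
from h import *
from rig import *
o=get_obs();print(o["eef_pos"],o["joint_positions"],o["joint_velocities"],o["joint_efforts"],o["wrist_force"],o["wrist_torque"])
c=dict(np.load("w2.npz"));M=c["T"]@c["hand_eye"];m=(c["img"].max(2)<45).astype(np.uint8)
n,l,s,ce=cv2.connectedComponentsWithStats(m);i=l[215,320];print(s[i],ce[i]);print(cast(c,[(320,213),(320,203)],.087,M))
E
```

```text
[0.69233964 0.03826512 0.14872424] [-3.16074945e+00  4.23385830e+01  6.48904599e+01 -3.95029961e-03
  7.28787040e+01  1.13922991e+02] [ 0.05363426 -2.5321403  -3.09976456 -0.08680505  0.51949097  0.26874652] [ 1.38302371e-02 -5.93668413e+01 -2.28629547e+01 -2.02837882e-04
 -1.12019219e-01 -9.50099464e-03] [ 0.79555717  0.33854098 -0.09466781] [-0.05712013  0.01521118  0.01001619]
[ 301  200   37   47 1345] [319.30780669 223.4795539 ]
[[0.70452664 0.0343224  0.087     ]
 [0.70957346 0.03172296 0.087     ]]
```

>>> {"op": "play_rows", "data": {"rows": [{"offset": [0, 0, 0], "roll": 0, "jaw": 40}, {"offset": [0, 0, 0], "roll": 0, "jaw": 40}]}}

```text
time: 3.58
eef_pos: [0.6939, 0.0382, 0.1521]
eef_rot: [-179.9, -0.2, -27.1]
wrist_force: [0.7, 0.2, -0.4]
grip_width: 0.034
finger_force: 0.0
```

```bash
python3 - <<'E'
from h import *
from rig import *
o=get_obs();c=capture("wrist");T=tool(o);M=T@c["hand_eye"];m=(c["img"].max(2)<45).astype(np.uint8);print(o["eef_pos"],o["eef_rot"])
n,l,s,ce=cv2.connectedComponentsWithStats(m);i=l[215,320];print(s[i],ce[i])
for r in range(s[i][1],s[i][1]+s[i][3],4):
    x=np.where(l[r]==i)[0];print(r,x.min(),x.max(),c["depth"][r,x[len(x)//2]])
u=s[i][0]+s[i][2]/2;v=s[i][1]+18
d=dict(np.load("w1.npz"));Md=d["T"]@d["hand_eye"]
for h in(.087,.08,.076,.067):print(h,cast(c,(u,v),h,M),cast(d,(276.4,128.8),h,Md),cast(dict(np.load("top0.npz")),(255+352/4.5-.4,120+140/4.5-.4),h))
E
```

```text
[0.69387479 0.03818272 0.15208054] [-179.89714763   -0.24434435  -27.10120317]
[ 305  202   35   46 1254] [321.91547049 225.02472089]
202 320 324 0.24242172
206 313 331 0.221443
210 310 334 0.21391958
214 307 336 0.2081431
218 306 338 0.20437585
222 306 338 0.20160334
226 305 339 0.20055598
230 305 339 0.20108433
234 305 338 0.20125318
238 307 336 0.20295551
242 310 333 0.20370959
246 316 327 0.2057012
0.087 [[0.70177297 0.03590141 0.087     ]] [[0.69375229 0.03794238 0.087     ]] [[0.69082772 0.04096461 0.087     ]]
0.08 [[0.69944031 0.03713972 0.08      ]] [[0.69340982 0.03909539 0.08      ]] [[0.69265289 0.04068266 0.08      ]]
0.076 [[0.69810736 0.03784732 0.076     ]] [[0.69321413 0.03975425 0.076     ]] [[0.69369584 0.04052155 0.076     ]]
0.067 [[0.69510823 0.03943943 0.067     ]] [[0.69277381 0.04123669 0.067     ]] [[0.69604248 0.04015905 0.067     ]]
```

>>> {"op": "play_rows", "data": {"rows": [{"offset": [0, -0.001, 0.015], "roll": 0, "jaw": 40}, {"offset": [0, 0, 0.02], "roll": 0, "jaw": 40}, {"offset": [0, 0, 0.02], "roll": 0, "jaw": 40}, {"offset": [0, 0, 0.014], "roll": 0, "jaw": 40}, {"offset": [0, 0, 0.007], "roll": 0, "jaw": 34}]}}

```text
time: 4.05
eef_pos: [0.6927, 0.0391, 0.0725]
eef_rot: [180.0, 0.0, -27.1]
wrist_force: [-0.1, 0.0, 1.0]
grip_width: 0.0288
finger_force: 0.0
```

>>> {"op": "play_rows", "data": {"rows": [{"offset": [0, 0, 0], "roll": 0, "jaw": 34}, {"offset": [0, 0, 0], "roll": 0, "jaw": 32}, {"offset": [0, 0, 0], "roll": 0, "jaw": 32}, {"offset": [0, 0, 0], "roll": 0, "jaw": 32}]}}

```text
time: 4.38
eef_pos: [0.6939, 0.0391, 0.075]
eef_rot: [-179.9, -0.1, -27.1]
wrist_force: [0.7, -1.0, -0.0]
grip_width: 0.0269
finger_force: 0.0
```

```bash
python3 - <<'E'
from h import *
from rig import *
o=get_obs();print(o["eef_pos"],o["eef_rot"],o["grip_width"],o["wrist_force"])
p=np.array([.6235,.074])
# arc plan: 10 deg steps of tool angle
for n in(5,10,7.2,6):
    r=.078;a=np.radians(n)  # tool x outward along lever; offset to next in present tool axes (y = clockwise side)
    print(n,np.round([r*(np.cos(a)-1),-r*np.sin(a),a],4))
E
```

```text
[0.69390996 0.03909511 0.07498777] [-1.79940235e+02 -1.48268153e-01 -2.71123836e+01] 0.026907900873376148 [ 0.65724212 -0.99993113 -0.04725951]
5 [-0.0003 -0.0068  0.0873]
10 [-0.0012 -0.0135  0.1745]
7.2 [-0.0006 -0.0098  0.1257]
6 [-0.0004 -0.0082  0.1047]
```

>>> {"op": "play_rows", "data": {"rows": [{"offset": [-0.0004, -0.0082, 0], "roll": -0.1047, "jaw": 32}, {"offset": [-0.0004, -0.0082, 0], "roll": -0.1047, "jaw": 32}, {"offset": [-0.0004, -0.0082, 0], "roll": -0.1047, "jaw": 32}, {"offset": [-0.0004, -0.0082, 0], "roll": -0.1047, "jaw": 32}, {"offset": [-0.0004, -0.0082, 0], "roll": -0.1047, "jaw": 32}]}}

```text
time: 4.8
eef_pos: [0.7023, 0.0784, 0.0746]
eef_rot: [179.9, -0.1, 3.2]
wrist_force: [-1.0, -2.0, 0.8]
grip_width: 0.0277
finger_force: 1.2
```

```bash
cat > st.py <<'E'
from h import *
from rig import *
o=get_obs();p=np.array([.6235,.074]);d=o["eef_pos"][:2]-p;F=o["wrist_force"][:2];t=np.array([-d[1],d[0]])/np.linalg.norm(d)
print(o["time"],o["eef_pos"],o["eef_rot"],o["grip_width"],"r",np.linalg.norm(d),"ang",np.degrees(np.arctan2(d[1],d[0])),"Ftan",F@t,"Frad",F@d/np.linalg.norm(d),o["wrist_force"][2],"ff",o["finger_force"])
E
python3 st.py
```

```text
4.8 [0.70225607 0.07839137 0.07458621] [ 1.79931780e+02 -8.40006133e-02  3.16051432e+00] 0.027728214000625508 r 0.07887840318891377 ang 3.1914601809476766 Ftan -1.9298620618088322 Frad -1.1320965904445535 0.756351934355368 ff 1.202753803372616
```

Pushing against about 2–3 N of lever friction, as expected, so I'll carry on round the arc.

>>> {"op": "play_rows", "data": {"rows": [{"offset": [-0.0004, -0.0082, 0], "roll": -0.1047, "jaw": 32}, {"offset": [-0.0004, -0.0082, 0], "roll": -0.1047, "jaw": 32}, {"offset": [-0.0004, -0.0082, 0], "roll": -0.1047, "jaw": 32}, {"offset": [-0.0004, -0.0082, 0], "roll": -0.1047, "jaw": 32}, {"offset": [-0.0004, -0.0082, 0], "roll": -0.1047, "jaw": 32}]}}

```text
time: 5.22
eef_pos: [0.69, 0.1171, 0.0745]
eef_rot: [179.9, -0.1, 33.2]
wrist_force: [0.3, -1.9, 0.3]
grip_width: 0.0273
finger_force: 1.2
```

>>> {"op": "play_rows", "data": {"rows": [{"offset": [-0.0004, -0.0082, 0], "roll": -0.1047, "jaw": 32}, {"offset": [-0.0004, -0.0082, 0], "roll": -0.1047, "jaw": 32}, {"offset": [-0.0004, -0.0082, 0], "roll": -0.1047, "jaw": 32}, {"offset": [-0.0004, -0.0082, 0], "roll": -0.1047, "jaw": 32}, {"offset": [0, 0, 0], "roll": 0, "jaw": 32}]}}

```text
time: 5.63
eef_pos: [0.6663, 0.1415, 0.0745]
eef_rot: [179.9, -0.0, 57.1]
wrist_force: [0.1, 0.6, -0.3]
grip_width: 0.0278
finger_force: 0.0
```

```bash
python3 st.py
```

```text
5.6333 [0.66629295 0.1414626  0.07449785] [ 1.79929095e+02 -4.95332835e-02  5.71304074e+01] 0.027807084491682482 r 0.07989017257700791 ang 57.612181203267966 Ftan 0.2525970783683585 Frad 0.5484093441591824 -0.3193048443498119 ff 0.0
```

>>> {"op": "play_rows", "data": {"rows": [{"offset": [-0.0001, -0.0041, 0], "roll": -0.0524, "jaw": 32}, {"offset": [-0.0001, -0.0041, 0], "roll": -0.0524, "jaw": 32}, {"offset": [0, -0.002, 0], "roll": -0.026, "jaw": 32}, {"offset": [0, 0, 0], "roll": 0, "jaw": 32}]}}

```text
time: 5.97
eef_pos: [0.6583, 0.1457, 0.0743]
eef_rot: [179.9, -0.1, 64.3]
wrist_force: [1.4, -0.3, 0.8]
grip_width: 0.0276
finger_force: 0.6
```

>>> {"op": "play_rows", "data": {"rows": [{"offset": [0, -0.002, 0], "roll": -0.026, "jaw": 32}, {"offset": [0, 0, 0], "roll": 0, "jaw": 32}]}}

```text
time: 6.13
eef_pos: [0.6563, 0.1466, 0.0738]
eef_rot: [179.9, -0.0, 65.9]
wrist_force: [2.8, 0.1, 1.7]
grip_width: 0.0277
finger_force: 1.2
```

>>> {"op": "play_rows", "data": {"rows": [{"offset": [0, -0.002, 0], "roll": -0.026, "jaw": 32}, {"offset": [0, 0, 0], "roll": 0, "jaw": 32}]}}

```text
time: 6.3
eef_pos: [0.654, 0.1475, 0.0735]
eef_rot: [180.0, -0.0, 67.4]
wrist_force: [3.7, -0.7, 1.0]
grip_width: 0.0271
finger_force: 1.2
```

```bash
python3 st.py
```

```text
6.3 [0.65401913 0.14753117 0.07345034] [ 1.79978246e+02 -1.27279611e-02  6.74130659e+01] 0.027087958311968856 r 0.07961312759828144 ang 67.45909054960066 Ftan -3.6373003805594495 Frad 0.7931512502324597 1.003130391157436 ff 1.2276980815437355
```

>>> {"op": "play_rows", "data": {"rows": [{"offset": [0, -0.002, 0], "roll": -0.026, "jaw": 32}, {"offset": [0, 0, 0], "roll": 0, "jaw": 32}]}}

```text
time: 6.47
eef_pos: [0.6533, 0.1475, 0.0735]
eef_rot: [179.8, -0.0, 68.9]
wrist_force: [7.1, -2.7, 0.2]
grip_width: 0.0273
finger_force: 3.6
```

>>> {"op": "play_rows", "data": {"rows": [{"offset": [0, -0.002, 0], "roll": -0.026, "jaw": 32}, {"offset": [0, 0, 0], "roll": 0, "jaw": 32}]}}

```text
time: 6.63
eef_pos: [0.6529, 0.1474, 0.0735]
eef_rot: [179.6, -0.0, 70.4]
wrist_force: [12.5, -5.3, -3.2]
grip_width: 0.0272
finger_force: 6.7
```

```bash
python3 st.py
```

```text
6.6333 [0.65293911 0.14735415 0.07350127] [ 1.79611071e+02 -2.46111489e-02  7.04028216e+01] 0.027180163557343078 r 0.07904108112763862 ang 68.133006578696 Ftan -13.570587858678213 Frad -0.28610080696260975 -3.2336430650185766 ff 6.699151048378553
```

The lever is on its stop: no more travel, and the force rises to 13 N. I'll back off, rise, and turn toward the clipper.

>>> {"op": "play_rows", "data": {"rows": [{"offset": [0, 0.003, 0], "roll": 0, "jaw": 40}, {"offset": [0, 0.002, 0], "roll": 0, "jaw": 40}, {"offset": [0, 0, -0.01], "roll": 0, "jaw": 40}, {"offset": [0, 0, -0.03], "roll": 0, "jaw": 40}, {"offset": [0, 0, -0.04], "roll": 0, "jaw": 40}]}}

```text
time: 7.05
eef_pos: [0.6524, 0.1473, 0.1507]
eef_rot: [-179.5, 0.2, 70.3]
wrist_force: [1.2, -0.3, -0.8]
grip_width: 0.0343
finger_force: 0.0
```

>>> {"op": "play_rows", "data": {"rows": [{"offset": [0, 0, -0.04], "roll": 0.115, "jaw": 100}, {"offset": [0, 0, -0.04], "roll": 0.115, "jaw": 100}, {"offset": [0, 0, -0.04], "roll": 0.115, "jaw": 100}, {"offset": [0, 0, 0], "roll": 0.115, "jaw": 100}, {"offset": [0, 0, 0], "roll": 0.115, "jaw": 100}]}}

```text
time: 7.47
eef_pos: [0.6553, 0.1478, 0.2779]
eef_rot: [179.8, -0.3, 37.1]
wrist_force: [-0.2, -0.2, -0.1]
grip_width: 0.0852
finger_force: 0.0
```

>>> {"op": "play_rows", "data": {"rows": [{"offset": [0, 0, 0], "roll": 0.115, "jaw": 100}, {"offset": [0, 0, 0], "roll": 0.115, "jaw": 100}, {"offset": [0, 0, 0], "roll": 0.115, "jaw": 100}, {"offset": [0, 0, 0], "roll": 0.115, "jaw": 100}, {"offset": [0, 0, 0], "roll": 0.115, "jaw": 100}]}}

```text
time: 7.88
eef_pos: [0.6542, 0.1477, 0.2738]
eef_rot: [-180.0, 0.1, 4.1]
wrist_force: [-0.4, -0.1, 0.1]
grip_width: 0.0854
finger_force: 0.0
```

>>> {"op": "play_rows", "data": {"rows": [{"offset": [0, 0, 0], "roll": 0.115, "jaw": 100}, {"offset": [0, 0, 0], "roll": 0.115, "jaw": 100}, {"offset": [0, 0, 0], "roll": 0.115, "jaw": 100}, {"offset": [0, 0, 0], "roll": 0.115, "jaw": 100}, {"offset": [0, 0, 0], "roll": 0, "jaw": 100}]}}

```text
time: 8.3
eef_pos: [0.6543, 0.1476, 0.2737]
eef_rot: [180.0, 0.1, -22.1]
wrist_force: [0.9, 0.2, -0.1]
grip_width: 0.0854
finger_force: 0.0
```

```bash
python3 - <<'E'
from h import *
from rig import *
o=get_obs();print(o["time"],o["eef_pos"],o["eef_rot"],o["wrist_force"]);print(go(o,(.645,-.03,.26),-22.6))
E
```

```text
8.3 [0.65429138 0.14762826 0.27366848] [ 1.79982426e+02  5.69861897e-02 -2.21181978e+01] [ 0.87932547  0.21751145 -0.12270446]
offset [0.0583 0.1681 0.0137] n=0.178 rows>=5 roll 0.008
```

>>> {"op": "play_rows", "data": {"rows": [{"offset": [0.012, 0.034, 0.003], "roll": 0.008, "jaw": 100}, {"offset": [0.012, 0.034, 0.003], "roll": 0, "jaw": 100}, {"offset": [0.012, 0.034, 0.003], "roll": 0, "jaw": 100}, {"offset": [0.012, 0.034, 0.003], "roll": 0, "jaw": 100}, {"offset": [0.01, 0.032, 0.002], "roll": 0, "jaw": 100}]}}

```text
time: 8.72
eef_pos: [0.6442, -0.0317, 0.2593]
eef_rot: [180.0, 0.0, -22.1]
wrist_force: [0.6, -0.4, -0.9]
grip_width: 0.0852
finger_force: 0.0
```

>>> {"op": "play_rows", "data": {"rows": [{"offset": [0, 0, 0], "roll": 0, "jaw": 100}, {"offset": [0, 0, 0], "roll": 0, "jaw": 100}, {"offset": [0, 0, 0], "roll": 0, "jaw": 100}, {"offset": [0, 0, 0], "roll": 0, "jaw": 100}, {"offset": [0, 0, 0], "roll": 0, "jaw": 100}]}}

```text
time: 9.13
eef_pos: [0.645, -0.0286, 0.2595]
eef_rot: [-180.0, -0.0, -22.2]
wrist_force: [0.1, 0.9, 1.3]
grip_width: 0.0854
finger_force: 0.0
```

```bash
python3 - <<'E'
from h import *
from rig import *
o=get_obs();c=capture("wrist");np.savez("w3.npz",T=tool(o),**c)
print(o["time"],o["eef_pos"],o["eef_rot"])
cv2.imwrite("pics/w3.png",cv2.resize(c["img"][80:330,140:440],None,fx=2.4,fy=2.4,interpolation=cv2.INTER_CUBIC))
E
```

```text
9.1333 [ 0.64496904 -0.02862627  0.25951903] [-1.79987625e+02 -6.23208538e-03 -2.22156323e+01]
```

View pics/w3.png

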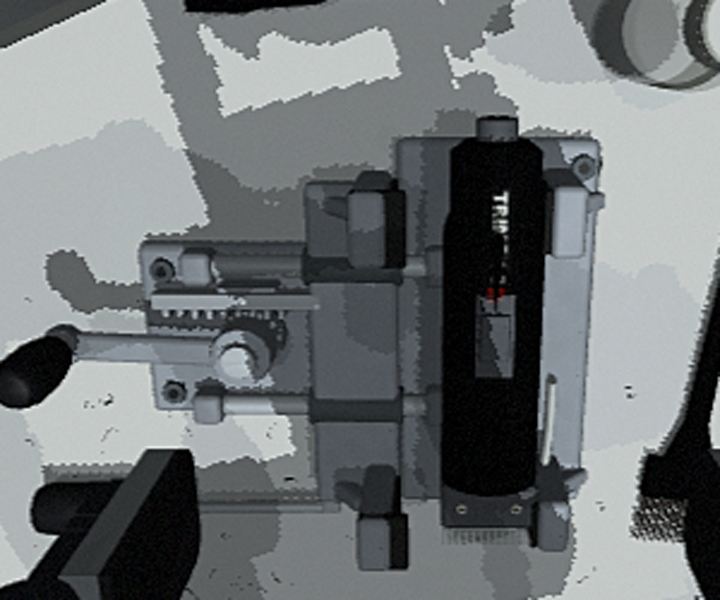

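The lever is open and the jaw is drawn back with the clipper in place: the switch is centred near crop (494,345) and the body spans columns 444–540. I'll measure the grip pose.

```bash
python3 - <<'E'
from h import *
from rig import *
c=dict(np.load("w3.npz"));M=c["T"]@c["hand_eye"]
s=lambda x,y:(140+x/2.4-.3,80+y/2.4-.3)
sw=cast(c,s(494,346),.067,M)[0];print("switch",sw)
m=c["img"].max(2)<45;L=[];Rr=[]
for y in range(145,280,3):
    b=m[y];x=350
    if not b[335]: continue
    l=335
    while b[l-1]:l-=1
    r=335
    while b[r+1]:r+=1
    L.append((l-.5,y));Rr.append((r+.5,y))
for n,E,h in(("L",L,.058),("R",Rr,.058)):
    P=cast(c,E,h,M)[:,:2].astype(np.float32);f=cv2.fitLine(P,cv2.DIST_HUBER,0,.001,.001).ravel()
    n2=np.array([-f[1],f[0]]);res=(P-f[2:])@n2;k=abs(res)<.002
    f=cv2.fitLine(P[k],cv2.DIST_HUBER,0,.001,.001).ravel()
    if f[0]<0:f[:2]*=-1
    vx=np.array([f[1],-f[0]]);print(n,k.sum(),len(k),"ang",np.degrees(np.arctan2(f[1],f[0])),"dist from switch along vx",(f[2:]-sw[:2])@vx)
o=get_obs();print(go(o,(sw[0],sw[1],o["eef_pos"][2]),-22.6))
E
```

```text
switch [ 0.59604437 -0.03013182  0.067     ]
L 43 45 ang -23.209795 dist from switch along vx -0.020835831327719437
R 14 45 ang -8.85432 dist from switch along vx 0.010277009842444668
offset [-0.0448  0.0198 -0.    ] n=0.049 rows>=2 roll 0.006
```

```bash
python3 - <<'E'
from h import *
from rig import *
print(go(get_obs(),(.5948,-.0301,.05),-22.8))
E
```

```text
offset [-0.0459  0.0203  0.2094] n=0.215 rows>=6 roll 0.010
```

>>> {"op": "play_rows", "data": {"rows": [{"offset": [-0.023, 0.0102, 0], "roll": 0.01, "jaw": 100}, {"offset": [-0.023, 0.0102, 0], "roll": 0, "jaw": 100}, {"offset": [0, 0, 0.03], "roll": 0, "jaw": 100}, {"offset": [0, 0, 0.035], "roll": 0, "jaw": 100}, {"offset": [0, 0, 0.035], "roll": 0, "jaw": 100}]}}

```text
time: 9.6
eef_pos: [0.5949, -0.0304, 0.1596]
eef_rot: [-180.0, -0.2, -22.8]
wrist_force: [0.3, 0.1, 0.1]
grip_width: 0.0854
finger_force: 0.0
```

>>> {"op": "play_rows", "data": {"rows": [{"offset": [0, 0, 0.02], "roll": 0, "jaw": 100}, {"offset": [0, 0, 0.01], "roll": 0, "jaw": 100}, {"offset": [0, 0, 0], "roll": 0, "jaw": 100}, {"offset": [0, 0, 0], "roll": 0, "jaw": 100}, {"offset": [0, 0, 0], "roll": 0, "jaw": 100}]}}

```text
time: 10.02
eef_pos: [0.5958, -0.0312, 0.1311]
eef_rot: [-180.0, -0.2, -22.9]
wrist_force: [-0.3, 0.6, -0.2]
grip_width: 0.085
finger_force: 0.0
```

```bash
python3 - <<'E'
from h import *
from rig import *
o=get_obs();c=capture("wrist");np.savez("w4.npz",T=tool(o),**c)
print(o["time"],o["eef_pos"],o["eef_rot"],o["wrist_force"]);print(go(o,(.5948,-.0301,.05),-22.8))
cv2.imwrite("pics/w4.png",c["img"])
E
```

```text
10.0167 [ 0.59581119 -0.03121096  0.13112692] [-179.96510604   -0.1875183   -22.91754989] [-0.2869095   0.62912612 -0.22826828]
offset [-0.0016 -0.0006  0.0811] n=0.081 rows>=3 roll -0.002
```

View pics/w4.png

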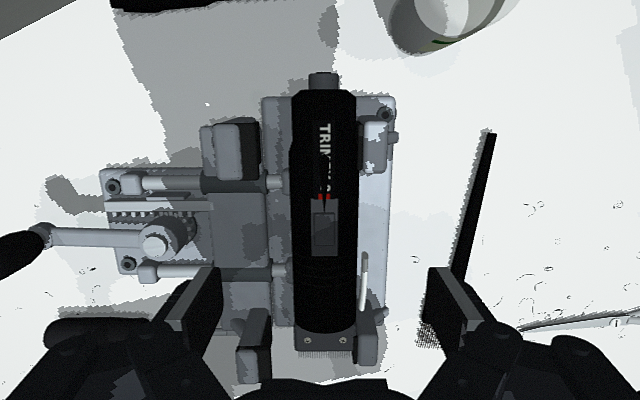

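The clipper (columns 291–357) is centred between the fingers (222–428) and parallel to them. I'll check the lengthwise position from the switch at (325,229).

```bash
python3 - <<'E'
from h import *
from rig import *
c=dict(np.load("w4.npz"));p=cast(c,[(325,229),(325,213),(325,245)],.067,c["T"]@c["hand_eye"])
print(p,[(np.linalg.inv(c["T"])@np.r_[q,1])[:2].round(4) for q in p])
E
```

```text
[[ 0.59863833 -0.03227488  0.067     ]
 [ 0.60744301 -0.03598394  0.067     ]
 [ 0.58956722 -0.02845359  0.067     ]] [array([ 0.0028, -0.0001]), array([ 0.0124, -0.0001]), array([-0.007 , -0.0001])]
```

>>> {"op": "play_rows", "data": {"rows": [{"offset": [0, 0, 0.02], "roll": 0, "jaw": 100}, {"offset": [0, 0, 0.02], "roll": 0, "jaw": 100}, {"offset": [0, 0, 0.02], "roll": 0, "jaw": 100}, {"offset": [0, 0, 0.013], "roll": 0, "jaw": 100}, {"offset": [0, 0, 0.006], "roll": 0, "jaw": 100}]}}

```text
time: 10.48
eef_pos: [0.5945, -0.0313, 0.0498]
eef_rot: [180.0, 0.0, -23.0]
wrist_force: [-0.1, -0.1, 0.5]
grip_width: 0.0855
finger_force: 0.0
```

>>> {"op": "play_rows", "data": {"rows": [{"offset": [0, 0, 0], "roll": 0, "jaw": 100}, {"offset": [0, 0, 0], "roll": 0, "jaw": 100}, {"offset": [0, 0, 0], "roll": 0, "jaw": 100}, {"offset": [0, 0, 0], "roll": 0, "jaw": 80}, {"offset": [0, 0, 0], "roll": 0, "jaw": 70}]}}

```text
time: 10.9
eef_pos: [0.5952, -0.0314, 0.0513]
eef_rot: [-180.0, -0.1, -23.0]
wrist_force: [1.1, -0.2, -0.2]
grip_width: 0.0636
finger_force: 0.0
```

```bash
python3 st.py
```

```text
10.9 [ 0.59517469 -0.03138904  0.05132795] [-1.79980760e+02 -1.04439882e-01 -2.29511946e+01] 0.06362637911550394 r 0.10912916094553987 ang -105.04381647849945 Ftan 1.1345751173563616 Frad -0.09361585026210187 -0.24231877488420991 ff 0.0
```

>>> {"op": "play_rows", "data": {"rows": [{"offset": [0, 0, 0], "roll": 0, "jaw": 55}, {"offset": [0, 0, 0], "roll": 0, "jaw": 48}, {"offset": [0, 0, 0], "roll": 0, "jaw": 42}, {"offset": [0, 0, 0], "roll": 0, "jaw": 36}, {"offset": [0, 0, 0], "roll": 0, "jaw": 20}]}}

```text
time: 11.32
eef_pos: [0.5949, -0.0312, 0.0508]
eef_rot: [-180.0, -0.0, -22.9]
wrist_force: [-0.9, 1.4, 4.8]
grip_width: 0.0352
finger_force: 61.0
```

>>> {"op": "play_rows", "data": {"rows": [{"offset": [0, 0, 0], "roll": 0, "jaw": 0}, {"offset": [0, 0, 0], "roll": 0, "jaw": 0}, {"offset": [0, 0, 0], "roll": 0, "jaw": 0}, {"offset": [0, 0, 0], "roll": 0, "jaw": 0}, {"offset": [0, 0, 0], "roll": 0, "jaw": 0}]}}

```text
time: 11.73
eef_pos: [0.5949, -0.0312, 0.0508]
eef_rot: [-180.0, -0.0, -23.0]
wrist_force: [-0.7, 0.7, 5.0]
grip_width: 0.035
finger_force: 61.0
```

```bash
python3 st.py
```

```text
11.7333 [ 0.59486801 -0.03121937  0.05078681] [-1.79986595e+02 -4.30101706e-02 -2.29513726e+01] 0.03503472354122968 r 0.10904543547987508 ang -105.22257613789841 Ftan -0.865659391439821 Frad -0.5097856442504938 5.041155026550977 ff 60.977675914764404
```

Gripped at 35 mm with 61 N. I'll lift slowly.

>>> {"op": "play_rows", "data": {"rows": [{"offset": [0, 0, -0.002], "roll": 0, "jaw": 0}, {"offset": [0, 0, -0.004], "roll": 0, "jaw": 0}, {"offset": [0, 0, -0.005], "roll": 0, "jaw": 0}, {"offset": [0, 0, -0.005], "roll": 0, "jaw": 0}, {"offset": [0, 0, -0.005], "roll": 0, "jaw": 0}]}}

```text
time: 12.15
eef_pos: [0.5945, -0.0314, 0.0715]
eef_rot: [180.0, 0.0, -23.0]
wrist_force: [0.8, 0.3, -4.2]
grip_width: 0.0354
finger_force: 60.1
```

```bash
python3 st.py
```

```text
12.15 [ 0.59448889 -0.03139496  0.07153884] [ 1.79983583e+02  2.11788830e-02 -2.29577122e+01] 0.035438235353758424 r 0.10931487213836372 ang -105.39014864293121 Ftan 0.7000163139829029 Frad -0.5167922328055364 -4.163664914542186 ff 60.09520769119263
```

>>> {"op": "play_rows", "data": {"rows": [{"offset": [0, 0, -0.007], "roll": 0, "jaw": 0}, {"offset": [0, 0, -0.009], "roll": 0, "jaw": 0}, {"offset": [0, 0, -0.01], "roll": 0, "jaw": 0}, {"offset": [0, 0, -0.01], "roll": 0, "jaw": 0}, {"offset": [0, 0, -0.01], "roll": 0, "jaw": 0}]}}

```text
time: 12.57
eef_pos: [0.5948, -0.0313, 0.1187]
eef_rot: [-180.0, -0.0, -23.0]
wrist_force: [-0.2, 0.1, -2.8]
grip_width: 0.0353
finger_force: 60.1
```

>>> {"op": "play_rows", "data": {"rows": [{"offset": [0, 0, -0.01], "roll": 0, "jaw": 0}, {"offset": [0, 0, -0.01], "roll": 0, "jaw": 0}, {"offset": [0, 0, -0.01], "roll": 0, "jaw": 0}, {"offset": [0, 0, -0.01], "roll": 0, "jaw": 0}, {"offset": [0, 0, -0.009], "roll": 0, "jaw": 0}]}}

```text
time: 12.98
eef_pos: [0.5947, -0.0313, 0.1675]
eef_rot: [-180.0, -0.0, -23.0]
wrist_force: [0.2, 0.7, -4.0]
grip_width: 0.0352
finger_force: 60.1
```

>>> {"op": "play_rows", "data": {"rows": [{"offset": [0, 0, -0.008], "roll": 0, "jaw": 0}, {"offset": [0, 0, -0.006], "roll": 0, "jaw": 0}, {"offset": [0, 0, -0.004], "roll": 0, "jaw": 0}, {"offset": [0, 0, -0.002], "roll": 0, "jaw": 0}, {"offset": [0, 0, 0], "roll": 0, "jaw": 0}]}}

```text
time: 13.4
eef_pos: [0.5947, -0.0313, 0.1865]
eef_rot: [-180.0, -0.0, -23.0]
wrist_force: [0.2, -0.8, -4.6]
grip_width: 0.0351
finger_force: 60.1
```

```bash
python3 - <<'E'
from h import *
from rig import *
o=get_obs();print(o["time"],o["eef_pos"],o["eef_rot"],o["wrist_force"],o["wrist_torque"],o["grip_width"])
a=capture("wrist")["img"];b=capture("side")["img"][120:280,200:480]
cv2.imwrite("pics/f.png",np.vstack([cv2.resize(a,(480,300)),cv2.resize(b,(480,274),interpolation=cv2.INTER_CUBIC)]))
E
```

```text
13.4 [ 0.59468884 -0.03131205  0.18654781] [-1.79999317e+02 -2.08071266e-02 -2.29536227e+01] [ 0.17696833 -0.79973265 -4.63498867] [-0.03550789 -0.05423199 -0.00549303] 0.03507269312953854
```

View pics/f.png

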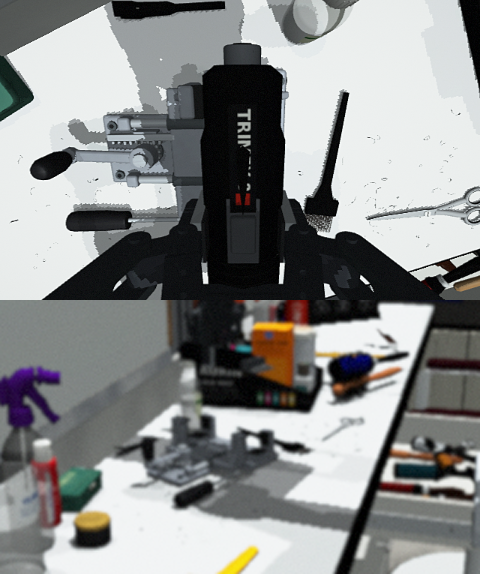

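The clipper is held 13.6 cm up, the vise is open, and the bystanders are untouched. I'll hold for 2.5 s and check the level from the depth image.

>>> {"op": "play_rows", "data": {"rows": [{"offset": [0, 0, 0], "roll": 0, "jaw": 0}, {"offset": [0, 0, 0], "roll": 0, "jaw": 0}, {"offset": [0, 0, 0], "roll": 0, "jaw": 0}, {"offset": [0, 0, 0], "roll": 0, "jaw": 0}, {"offset": [0, 0, 0], "roll": 0, "jaw": 0}]}}

```text
time: 13.92
eef_pos: [0.5946, -0.0313, 0.1862]
eef_rot: [180.0, 0.0, -23.0]
wrist_force: [0.5, -0.2, -3.7]
grip_width: 0.0352
finger_force: 60.1
```

```bash
python3 - <<'E'
from h import *
from rig import *
o=get_obs();c=capture("wrist");M=tool(o)@c["hand_eye"];f=200/np.tan(np.radians(c["fov_y"])/2)
for v in range(110,380,20):
    r=[]
    for u in(300,322,345):
        z=c["depth"][v-2:v+3,u-2:u+3];z=np.median(z)
        p=M@[(u-c["cx"])/f*z,(v-c["cy"])/f*z,z,1];q=np.linalg.inv(tool(o))@p;r.append(np.round([q[0],p[2]],4).tolist())
    print(v,r)
E
```

```text
110 [[0.072, 0.1958], [0.0721, 0.1969], [0.072, 0.1958]]
130 [[0.066, 0.1956], [0.0662, 0.1973], [0.066, 0.1957]]
150 [[0.0599, 0.196], [0.0602, 0.1979], [0.0599, 0.1958]]
170 [[0.0535, 0.196], [0.054, 0.1981], [0.0535, 0.196]]
190 [[0.047, 0.1965], [0.0475, 0.198], [0.047, 0.1965]]
210 [[0.0403, 0.1968], [0.0408, 0.1982], [0.0404, 0.1972]]
230 [[0.0332, 0.1967], [0.0339, 0.1984], [0.0334, 0.1971]]
250 [[0.0257, 0.1965], [0.0265, 0.1982], [0.026, 0.197]]
270 [[0.0182, 0.1967], [0.0189, 0.1979], [0.0186, 0.1975]]
290 [[0.0101, 0.1965], [0.0125, 0.2003], [0.0108, 0.1975]]
310 [[0.0016, 0.1962], [0.0049, 0.2009], [0.0025, 0.1975]]
330 [[-0.0077, 0.1954], [-0.0033, 0.201], [-0.0073, 0.1958]]
350 [[-0.0165, 0.1957], [-0.0147, 0.1978], [-0.016, 0.1963]]
370 [[-0.0267, 0.195], [-0.0242, 0.1976], [-0.0261, 0.1956]]
```

Level: the top stays at 198 mm along its length, to within about 1 mm. I'll hold for the rest of the time.

>>> {"op": "play_rows", "data": {"rows": [{"offset": [0, 0, 0], "roll": 0, "jaw": 0}, {"offset": [0, 0, 0], "roll": 0, "jaw": 0}, {"offset": [0, 0, 0], "roll": 0, "jaw": 0}, {"offset": [0, 0, 0], "roll": 0, "jaw": 0}, {"offset": [0, 0, 0], "roll": 0, "jaw": 0}]}}

```text
time: 14.38
eef_pos: [0.5946, -0.0313, 0.1863]
eef_rot: [180.0, -0.0, -23.0]
wrist_force: [0.1, -1.0, -3.9]
grip_width: 0.0353
finger_force: 60.1
```

>>> {"op": "play_rows", "data": {"rows": [{"offset": [0, 0, 0], "roll": 0, "jaw": 0}, {"offset": [0, 0, 0], "roll": 0, "jaw": 0}, {"offset": [0, 0, 0], "roll": 0, "jaw": 0}, {"offset": [0, 0, 0], "roll": 0, "jaw": 0}, {"offset": [0, 0, 0], "roll": 0, "jaw": 0}]}}

```text
time: 14.8
eef_pos: [0.5946, -0.0313, 0.1863]
eef_rot: [180.0, -0.0, -23.0]
wrist_force: [0.3, -0.2, -4.4]
grip_width: 0.0352
finger_force: 60.1
```

>>> {"op": "play_rows", "data": {"rows": [{"offset": [0, 0, 0], "roll": 0, "jaw": 0}, {"offset": [0, 0, 0], "roll": 0, "jaw": 0}, {"offset": [0, 0, 0], "roll": 0, "jaw": 0}, {"offset": [0, 0, 0], "roll": 0, "jaw": 0}, {"offset": [0, 0, 0], "roll": 0, "jaw": 0}]}}

```text
time: 15.22
eef_pos: [0.5946, -0.0313, 0.1863]
eef_rot: [180.0, -0.0, -23.0]
wrist_force: [0.2, 0.1, -4.7]
grip_width: 0.0354
finger_force: 60.1
```

>>> {"op": "play_rows", "data": {"rows": [{"offset": [0, 0, 0], "roll": 0, "jaw": 0}, {"offset": [0, 0, 0], "roll": 0, "jaw": 0}, {"offset": [0, 0, 0], "roll": 0, "jaw": 0}, {"offset": [0, 0, 0], "roll": 0, "jaw": 0}, {"offset": [0, 0, 0], "roll": 0, "jaw": 0}]}}

```text
time: 15.63
eef_pos: [0.5946, -0.0313, 0.1863]
eef_rot: [180.0, -0.0, -23.0]
wrist_force: [1.0, -0.7, -4.3]
grip_width: 0.0351
finger_force: 60.1
```

>>> {"op": "play_rows", "data": {"rows": [{"offset": [0, 0, 0], "roll": 0, "jaw": 0}, {"offset": [0, 0, 0], "roll": 0, "jaw": 0}, {"offset": [0, 0, 0], "roll": 0, "jaw": 0}, {"offset": [0, 0, 0], "roll": 0, "jaw": 0}, {"offset": [0, 0, 0], "roll": 0, "jaw": 0}]}}

```text
time: 16.05
eef_pos: [0.5946, -0.0313, 0.1863]
eef_rot: [180.0, -0.0, -23.0]
wrist_force: [0.8, -0.6, -4.0]
grip_width: 0.0352
finger_force: 60.1
```

```bash
python3 -c "
from rig import *
o=get_obs();print(o['time'],o['eef_pos'],o['grip_width'],o['finger_force']);print(close_job())"
```

```text
16.05 [ 0.59459729 -0.03129069  0.18628613] 0.03524685117639145 60.10535001754761
the job is handed in; nothing more can be done
None
```

The vise lever is at its open stop, and the clipper was lifted out and held still and level about 13.5 cm above where it lay for over 2 s; the job was handed in at 16 s, still gripping, with nothing around it seen to have moved.

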